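Read a tank's air pressure with a stick gauge

TASK

Check the pressure in the small green air tank: lift the stick gauge off its rest, push its chuck squarely down over the test nipple on top of the tank and keep it pressed there firmly but not roughly, with a steady 17 N or so for a second, so that the pressure drives the rod out. Then put the gauge back on its rest as it was, with the rod still standing out at its reading, and leave the other things on the bench where they are.

Things in the scene. Friction and masses are not known exactly. Their poses are not given: they have to be found in the camera images.
- gauge_head (a point): Centre of the head of the loose stick gauge, where to grip it: a plain steel block 34 (x) x 24 (y) x 32 (z) mm; close the fingers along its y. x points along the barrel, z up. The barrel, round, 14 mm thick, axis 6 mm below this point, runs out along +x to 111 mm; the rod comes out of its end. Gauge 0.17 kg, 64 mm high.
- gauge: The same gauge; origin at the centre of its chuck's flat mouth, its underside, 48 mm below the head's centre; same axes. The dark round chuck under the head is 28 mm across outside, with a round bore 15 mm across going straight up from the mouth.
- rod (a joint): How far the gauge's rod stands out, m; 0 = fully in, up to 0.034. It comes out by itself while the chuck is pressed home on the nipple, 8 to 30 mm according to the pressure in the tank (unknown), and then stays by friction.
- tank: Green upright air tank, 100 mm across, on a 120 mm square foot bolted to the bench; origin at the centre of its underside, z up. On its top, 80 mm up, a flat boss with the upright brass test nipple. The nipple is not tracked: it stands up to 2.5 mm off the tank's axis in x and in y, screwed in to a different depth each time.
- boss_top (a point): Centre of the boss's flat top, 80 mm up. The nipple's hexagon (23 mm across, 8 high) has its foot 0 to 12 mm above this, unknown. Above the hexagon's foot: rubber seal disc, 27 mm across, top at 14 mm; stem 12 mm thick, tapering from 26 to 30 mm; thin sprung pin, 6 mm thick, tip at 44 mm. So the pin's tip is 44 to 56 mm above this point.
- nipple_about (a point): Where the pin's tip would be on average, 50 mm above the boss, on the tank's axis. The pin pushes back with 6 to 10 N once it is about 22 mm inside the chuck; 8 mm lower the mouth meets the seal, which yields up to 6 mm at 1.6 N/mm, starting at 3 N. The reading is good while the gauge presses on the tank with more than 13 N; 25 N damages it.
- rest_cup (a point): Floor centre of the cup of the gauge's aluminium rest (fixed to the bench), 6 mm above the bench; x points to the fork, z up. The cup is round, 35 mm across inside, 12 mm high: the chuck stands in it. The barrel lies along x in the fork, 88 mm away: gap 22 mm, floor 34.6 mm and prong tops 48.5 mm above this point. The gauge starts here.
- weight: Bystander: brass weight, 31 mm in diameter, 47 mm high, origin under its centre.
- tin: Bystander: round grease tin, 70 mm in diameter, 33 mm high, origin under its centre.
- collar: Bystander: dark steel collar, 49 mm in diameter, 22 mm high, origin under its centre.
- knob_handle: Bystander: stubby black and red knob tool, 37 mm in diameter, 65 mm high, origin under its centre.

How it is judged:
By the outcome, as a careful person would: the job done as asked, in the order asked, and still so for the second after the job is handed in, with the robot touching nothing.
It also fails if it takes over 66 s, if anything falls off the work surface, if the arm or the gripper's body presses on something with over 40 N, if the wrist force passes 120 N, or if a joint passes its speed limit or range.

ROBOT

A 6-joint arm with a two-finger parallel gripper is mounted at the origin on a cart in front of the work surface, level with it; the furniture and walls round the work are solid. World frame = base frame: x ahead of the robot, y to its left, z up, the work surface at z = 0. Lengths are in m, angles in rad, forces in N, time in s.
With the tool pointing down it reaches from about 0.3 to 1 m from the base axis. Payload 5.1 kg.
Tool frame: the origin (TCP) lies at the very end of the fingers, on their centre line; the grasp point (between the pads) lies 19 mm behind it; z points along the fingers, y is the line along which they close (so a half turn about z gives the same grasp; the last joint's range is limited). The gripper opens to 95 mm and grips with 3 to 60 N. Pads are 20 mm wide; open, the fingers measure 119 mm over their backs; the gripper's body (75 mm by 180 mm) begins 59 mm behind the grasp point.
Start: joints at [-1.342, 0.124, 1.65, -0, 1.367, -0.083], TCP at [0.199, -0.619, 0.215] pointing down, gripper open.
Joint ranges: [-2.61, 2.61], [-1.02, 2.33], [0.03, 2.71], [-1.35, 4.49], [0.32, 2.68], [-2.91, 2.91]. Speed limits (rad/s): [2.57, 2.57, 3.14, 3.14, 3.14, 3.14].

INTERFACE

Orientations are given as a 3x3 rotation matrix whose columns are the frame's x, y, z axes.
In Python, from workcell import robot, jaws, cams gives the robot as it stands. The module is installed in compiled form; this text tells all that it offers. Calls block until the motion is done:
- robot.reach(position, orientation): joint-space move of the TCP to a pose.
- robot.move_linear(position, frame=None, rate=0.15, force_limit=None): straight line of the TCP; frame=None keeps the orientation; rate is the mean speed in m/s. With force_limit (N) it stops when the force on the tool has changed by that much, and returns True; else False.
- robot.movej(angles): joint-space move.
- jaws.set_gripper(opening, squeeze=None): finger opening in m; squeeze is the grip in N (None keeps the last); returns when the fingers have stopped.
- robot.pause(seconds).
- robot.solve_ik(position, orientation): joint angles nearest the present ones, or None.
- robot.read_state(): the state.
- cams.camera(name): name is "scene" or "side" or "wrist"; returns the picture (384x512x3 uint8, blue, green, red); there is no depth.
- cams.get_calibration(name): a dict with "mtx" (3x3 intrinsics, pixels), "extrinsics" (4x4, takes a point from camera to world coordinates). Camera axes: x right, y up, looking along -z (the intrinsics and any distortion apply to the point x, -y, -z); pixel columns grow to the right and rows downward; lengths in m; the calibration is good to about 2 mm. A picture is of the moment at which its call begins: read the wrist's pose just before it. get_calibration takes no time and is no camera call; for the wrist camera it gives the pose at the moment of the call.
A pose or a line that the arm cannot do raises robot.PlanningError and nothing moves.
- robot.hand_in(): hands the job in; it is judged then, once.
The state is a dict: "time_s": time; "q": joint angles; "joint_vel": joint speeds; "tau": joint torques, N m; "tcp_pos": TCP position; "orientation": TCP orientation; "wrist_force": force on the tool from outside, world axes, zero at the start; "torque": the same for the moment, N m; "finger_gap": finger opening in m; "finger_force": force on a finger pad.
Only numpy, scipy, OpenCV 4.12 (cv2) and the standard library are available. Lean on these libraries where they do the work, as an engineer would, in place of code of your own. Each camera call takes 0.05 s, during which the arm holds its last target. There are 200 camera calls.

## Working session

There is one attempt and no reset: what is moved stays moved. The work goes in short steps, each a Python script; the robot and the scene stay as the last script left them, time stands still between calls to the robot, and variables do not carry over. Pictures are saved under pics/ and viewed, at most 10 in all, crops included, and the job is handed in when it is done.

```bash
mkdir -p pics; python3 - <<'E'
from workcell import robot,jaws,cams
import cv2,numpy as np
a=cams.camera("scene");b=cams.camera("side")
cv2.imwrite("pics/a.png",cv2.resize(a,None,fx=1.56,fy=1.56,interpolation=cv2.INTER_CUBIC));cv2.imwrite("pics/b.png",cv2.resize(b,None,fx=1.56,fy=1.56,interpolation=cv2.INTER_CUBIC))
np.set_printoptions(precision=4,suppress=True)
for n in("scene","side","wrist"):print(cams.get_calibration(n))
s=robot.read_state();print(s)
E
```

```text
{'mtx': array([[430.3244,   0.    , 262.3709],
       [  0.    , 430.3244, 189.7963],
       [  0.    ,   0.    ,   1.    ]]), 'extrinsics': array([[-0.7393,  0.5117, -0.4378,  0.03  ],
       [-0.6734, -0.5708,  0.4699,  0.5537],
       [-0.0094,  0.6421,  0.7666,  1.0124],
       [ 0.    ,  0.    ,  0.    ,  1.    ]])}
{'mtx': array([[374.1231,   0.    , 256.6768],
       [  0.    , 374.1231, 185.7553],
       [  0.    ,   0.    ,   1.    ]]), 'extrinsics': array([[-0.9998, -0.0034, -0.0207,  0.4967],
       [-0.0151, -0.5685,  0.8226,  0.9044],
       [-0.0145,  0.8227,  0.5683,  0.7486],
       [ 0.    ,  0.    ,  0.    ,  1.    ]])}
{'mtx': array([[278.1482,   0.    , 254.9766],
       [  0.    , 278.1482, 193.9142],
       [  0.    ,   0.    ,   1.    ]]), 'extrinsics': array([[ 0.3069,  0.9254,  0.2224,  0.2614],
       [-0.9518,  0.2988,  0.0697, -0.5985],
       [-0.002 , -0.2331,  0.9725,  0.3843],
       [ 0.    ,  0.    ,  0.    ,  1.    ]])}
{'time_s': 0.1, 'q': array([-1.3416,  0.1245,  1.6515,  0.    ,  1.3675, -0.0826]), 'joint_vel': array([ 0.0005, -0.0004, -0.0013, -0.0001,  0.0008,  0.0014]), 'tau': array([  0.    , -41.888 , -36.1097,   0.0776,   0.0462,  -0.0001]), 'tcp_pos': array([ 0.1993, -0.6181,  0.2135]), 'orientation': array([[ 0.9518,  0.3068, -0.0004],
       [ 0.3068, -0.9518,  0.0018],
       [ 0.0002, -0.0019, -1.    ]]), 'wrist_force': array([ 0.1427, -0.3402, -0.1546]), 'torque': array([ 0.0506,  0.0151, -0.0062]), 'finger_force': 0.0, 'finger_gap': 0.09537731548152673}
```

View pics/a.png

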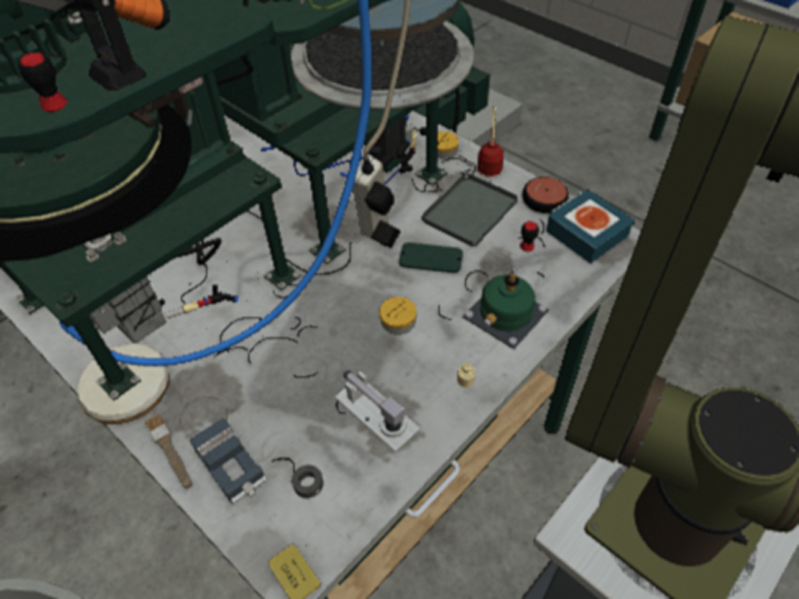

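View pics/b.png

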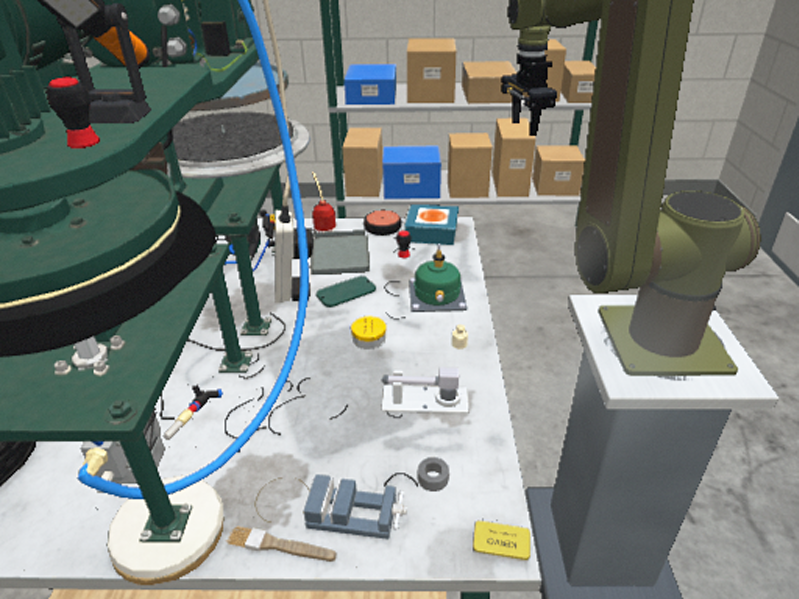

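The scene view shows the gauge on its rest at about (380,405), with the head on the robot side, and the tank at (508,303). The side view shows the head at (447,378) and the tank at (438,285). I'll enlarge both next.

```bash
cat > h.py <<'E'
from workcell import robot,jaws,cams
import cv2,numpy as np
np.set_printoptions(precision=4,suppress=True)
def ray(n,u,v,c=None):
    c=c or cams.get_calibration(n);K=c["mtx"];E=c["extrinsics"]
    d=np.linalg.inv(K)@[u,v,1];d=E[:3,:3]@[d[0],-d[1],-d[2]]
    return E[:3,3],d/np.linalg.norm(d)
def onz(n,u,v,z,c=None):
    o,d=ray(n,u,v,c);return o+d*(z-o[2])/d[2]
def tri(rs):
    A=np.zeros((3,3));b=np.zeros(3)
    for o,d in rs:
        P=np.eye(3)-np.outer(d,d);A+=P;b+=P@o
    p=np.linalg.solve(A,b);return p,[np.linalg.norm((np.eye(3)-np.outer(d,d))@(p-o)) for o,d in rs]
def proj(n,p,c=None):
    c=c or cams.get_calibration(n);E=c["extrinsics"];q=E[:3,:3].T@(np.array(p)-E[:3,3]);q=c["mtx"]@[q[0],-q[1],-q[2]];return q[:2]/q[2]
E
python3 - <<'E'
from h import *
a=cams.camera("scene");b=cams.camera("side")
def cr(i,x,y):return cv2.resize(i[y:y+60,x:x+80],(400,300),interpolation=cv2.INTER_CUBIC)
# crops 80x60 scale 5
o=np.vstack([np.hstack([cr(a,205,230),cr(a,285,165)]),np.hstack([cr(b,235,220),cr(b,245,148)])])
cv2.imwrite("pics/c.png",o)
E
```

```text
(no output)
```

View pics/c.png

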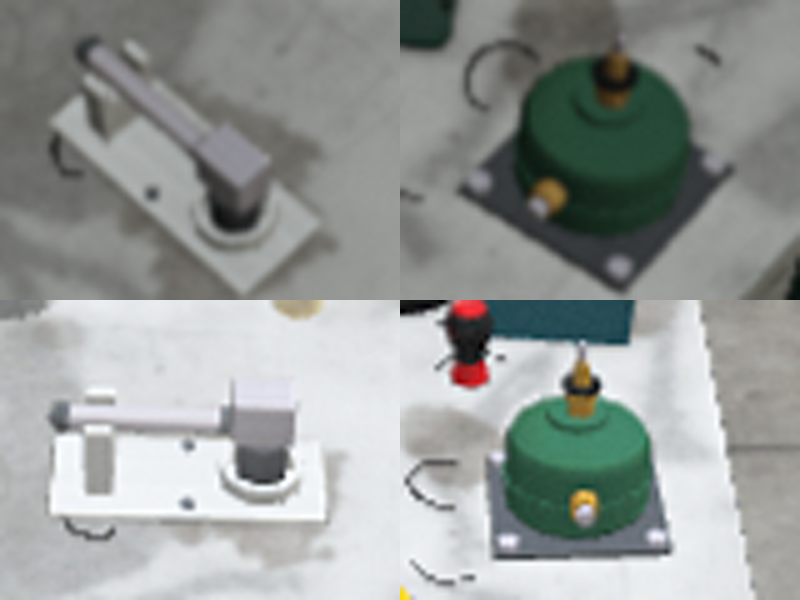

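The crop shows the head top centre at scene (252,260.6) and side (287.8,239.6). The barrel end is at scene (222.6,240) and side (247,243). The pin tip is at scene (328.8,173) and side (281.6,157).

```bash
python3 - <<'E'
from h import *
def t(n,s,d):
    print(n,*tri([ray("scene",*s),ray("side",*d)]))
S=lambda x,y,X,Y:(X+x/5-.0,Y+y/5)
t("head top z.07",S(235,154,205,230),S(264,398-300,235,220))
t("barrel end z.048",S(88,50,205,230),S(60,116,235,220))
t("pin",S(219,38,285,165),S(183,44,245,148))
t("seal",S(214,75,285,165),S(181,85,245,148))
t("boss",S(209,100,285,165),S(177,118,245,148))
t("cup rim z.018",S(234,215,205,230),S(260,178,235,220))
for x,y in((58,190),(220,290),(335,168)):print("foot",onz("scene",*S(x,y,285,165),.006))
for x,y in((93,255),(270,250)):print("footside",onz("side",*S(x,y,245,148),.006))
print("rest corners",[onz("scene",*S(x,y,205,230),.006) for x,y in((52,122),(242,292),(320,220))])
print("rest corners side",[onz("side",*S(x,y,235,220),.006) for x,y in((50,215),(325,220),(325,145),(58,138))])
E
```

```text
head top z.07 [0.4349 0.1615 0.0602] [np.float64(0.00026337145802215485), np.float64(0.0002633714580222028)]
barrel end z.048 [0.544  0.1611 0.0458] [np.float64(0.000664791249435534), np.float64(0.0006647912494354106)]
pin [ 0.4398 -0.1563  0.1298] [np.float64(0.0007679220899369923), np.float64(0.0007679220899371145)]
seal [ 0.4402 -0.158   0.0973] [np.float64(0.0009151754144886636), np.float64(0.0009151754144886404)]
boss [ 0.4426 -0.1615  0.0696] [np.float64(0.0002518330083148618), np.float64(0.00025183300831489855)]
cup rim z.018 [0.435  0.1647 0.003 ] [np.float64(0.0003679111550440311), np.float64(0.0003679111550440471)]
foot [ 0.4945 -0.0932  0.006 ]
foot [ 0.3794 -0.0988  0.006 ]
foot [ 0.3819 -0.2168  0.006 ]
footside [ 0.4997 -0.093   0.006 ]
footside [ 0.382 -0.098  0.006]
rest corners [array([0.5456, 0.191 , 0.006 ]), array([0.4001, 0.1956, 0.006 ]), array([0.3979, 0.1381, 0.006 ])]
rest corners side [array([0.5497, 0.195 , 0.006 ]), array([0.4023, 0.1984, 0.006 ]), array([0.3978, 0.1417, 0.006 ]), array([0.5476, 0.1361, 0.006 ])]
```

```bash
python3 - <<'E'
from h import *
R=np.diag([1.,-1,-1])
robot.reach([.375,-.157,.26],R)
c1=cams.get_calibration("wrist");i1=cams.camera("wrist");print(c1["extrinsics"],robot.read_state()["tcp_pos"])
robot.reach([.375,.163,.20],R)
c2=cams.get_calibration("wrist");i2=cams.camera("wrist");print(c2["extrinsics"],robot.read_state()["tcp_pos"],robot.read_state()["time_s"])
np.savez("w.npz",i1=i1,i2=i2,e1=c1["extrinsics"],e2=c2["extrinsics"])
for k,p,c in((1,[.44,-.157,.13],c1),(2,[.435,.163,.07],c2)):print(proj("wrist",p,c))
f=lambda i:cv2.resize(i,(400,300),interpolation=cv2.INTER_AREA)
def cr(i,p,w):
    x,y=int(p[0]-w/2),int(p[1]-w/2);x=max(0,x);y=max(0,y);print("crop",x,y);return cv2.resize(i[y:y+w,x:x+w],(400,400),interpolation=cv2.INTER_CUBIC)
o=np.hstack([cr(i1,proj("wrist",[.44,-.157,.12],c1),100),cr(i2,proj("wrist",[.475,.163,.06],c2),160)])
cv2.imwrite("pics/d.png",o)
E
```

```text
[[-0.0006  0.9724  0.2333  0.4403]
 [-1.     -0.0006 -0.0002 -0.1576]
 [-0.0001 -0.2333  0.9724  0.4308]
 [ 0.      0.      0.      1.    ]] [ 0.3751 -0.1576  0.26  ]
[[-0.0008  0.9725  0.2328  0.4406]
 [-1.     -0.0008 -0.0001  0.1623]
 [ 0.0001 -0.2328  0.9725  0.371 ]
 [ 0.      0.      0.      1.    ]] [0.3756 0.1622 0.2003] 3.3333
[254.375  127.4389]
[254.2925 132.7767]
crop 204 77
crop 174 13
```

View pics/d.png

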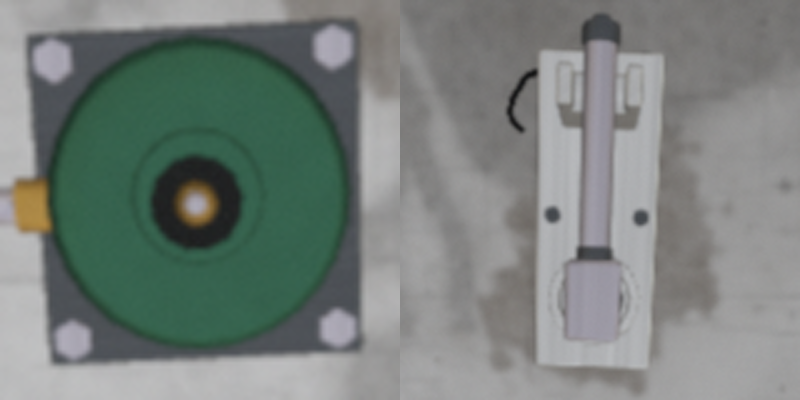

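The wrist view shows the pin at (253,127.8), with the seal concentric with it. The head top centre is at (251.2,133.4) and the barrel end at (254.8,24).

```bash
python3 - <<'E'
from h import *
w=np.load("w.npz");K=cams.get_calibration("wrist")["mtx"]
c1={"mtx":K,"extrinsics":w["e1"]};c2={"mtx":K,"extrinsics":w["e2"]}
for z in(.124,.136):print("pin",onz("",204+196/4,77+203/4,z,c1))
for z in(.094,.106):print("seal",onz("",204+197/4,77+203/4,z,c1))
print("tank",onz("",204+198/4,77+193/4,.078,c1))
g=lambda x,y,z:onz("",174+x/2.5,13+y/2.5,z,c2)
print("head",g(193,301,.07)); print("head corners",[g(x,y,.07) for x,y in((167,262),(219,262),(166,338),(217,340))])
a,b=g(194,250,.055),g(201.5,40,.055);print(a,b,np.arctan2(b[1]-a[1],b[0]-a[0]))
print("rest",[g(x,y,.006) for x,y in((140,51),(264,54),(137,363),(248,368))])
E
```

```text
pin [ 0.4397 -0.1555  0.124 ]
pin [ 0.4397 -0.1556  0.136 ]
seal [ 0.4396 -0.1556  0.094 ]
seal [ 0.4396 -0.1557  0.106 ]
tank [ 0.4426 -0.1558  0.078 ]
head [0.4344 0.1663 0.07  ]
head corners [array([0.4503, 0.1771, 0.07  ]), array([0.4503, 0.1553, 0.07  ]), array([0.4189, 0.1779, 0.07  ]), array([0.418 , 0.1561, 0.07  ])]
[0.4558 0.1659 0.055 ] [0.5384 0.1626 0.055 ] -0.04080099823295387
rest [array([0.5489, 0.1918, 0.006 ]), array([0.5476, 0.133 , 0.006 ]), array([0.4013, 0.1966, 0.006 ]), array([0.3987, 0.1384, 0.006 ])]
```

```bash
cat >> h.py <<'E'
def Rz(a):
    c,s=np.cos(a),np.sin(a);return np.array([[c,-s,0],[s,c,0],[0,0,1]])@np.diag([1.,-1,-1])
R=Rz(-.036);G=np.array([.4344,.1664,.036]);N=np.array([.4396,-.1556])
def st(*t):
    s=robot.read_state();print(*t,round(s["time_s"],2),s["tcp_pos"],"F",s["wrist_force"],"M",s["torque"],"gap",round(s["finger_gap"],4),"ff",round(s["finger_force"],1));return s
E
python3 - <<'E'
from h import *
jaws.set_gripper(.06,40)
robot.reach(G+[0,0,.1],R)
robot.move_linear(G,rate=.1,force_limit=8) and st("hit")
st("pre")
jaws.set_gripper(.0,40)
st("grip")
robot.pause(.3);st()
robot.move_linear(G+[0,0,.03],rate=.05)
robot.move_linear(G+[0,0,.18],rate=.15)
robot.pause(.3);st("up")
robot.reach([N[0],N[1],.20],R)
robot.pause(.3);st("above")
c=cams.get_calibration("wrist");np.savez("w3.npz",i=cams.camera("wrist"),e=c["extrinsics"])
a=cams.camera("scene");b=cams.camera("side")
p=proj("scene",[.44,-.156,.17]).astype(int);q=proj("side",[.44,-.156,.17]).astype(int);print(p,q)
f=lambda i,p:cv2.resize(i[p[1]-50:p[1]+50,p[0]-50:p[0]+50],(400,400),interpolation=cv2.INTER_CUBIC)
cv2.imwrite("pics/e.png",np.hstack([f(a,p),f(b,q)]))
E
```

```text
pre 5.71 [0.4351 0.1666 0.0368] F [1.1625 0.4946 0.2699] M [ 0.0476  0.0437 -0.0259] gap 0.0598 ff 0.0
grip 6.4 [0.4345 0.1665 0.0361] F [-0.9643  0.1144  1.3961] M [ 0.1368  0.0474 -0.0109] gap 0.0253 ff 40.0
6.7 [0.4345 0.1665 0.0361] F [-0.3515  0.6507  1.0964] M [ 0.2556  0.0599 -0.0028] gap 0.025 ff 40.0
up 8.9 [0.4341 0.1663 0.2154] F [-0.4047 -0.2534 -1.3581] M [ 0.0392  0.0118 -0.0056] gap 0.0251 ff 40.0
above 10.43 [ 0.4399 -0.1549  0.2001] F [ 0.2001  0.3817 -2.0424] M [ 0.0311  0.0715 -0.0076] gap 0.0249 ff 40.0
[330 162] [281 146]
```

View pics/e.png

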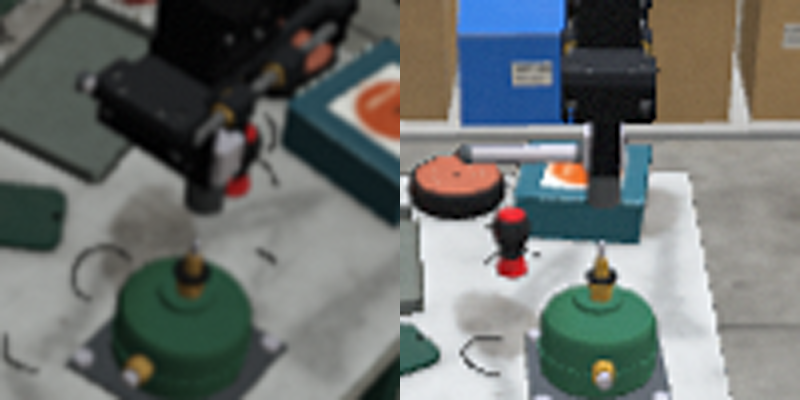

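The gauge hangs level with its chuck right above the pin. Next is a guarded descent.

```bash
python3 - <<'E'
from h import *
p=lambda z:[N[0],N[1],z]
robot.move_linear(p(.170),rate=.06);robot.pause(.4)
def f(n=6):
    v=[]
    for _ in range(n):v.append(robot.read_state()["wrist_force"]);robot.pause(.03)
    return np.mean(v,0)
b=f();st("base");print(b)
h=robot.move_linear(p(.115),rate=.02,force_limit=4)
s=st("contact",h);print(f()-b)
np.save("base.npy",b)
E
```

```text
base 11.82 [ 0.4396 -0.1556  0.17  ] F [ 0.4338  0.9186 -0.774 ] M [0.021  0.0176 0.0151] gap 0.0249 ff 40.0
[-0.4824  0.2506 -1.6195]
contact True 13.43 [ 0.4395 -0.1556  0.1375] F [ 0.1477 -0.4149  2.8666] M [ 0.0486  0.0263 -0.0176] gap 0.0255 ff 40.0
[ 1.1189 -0.5236  4.9708]
```

Contact is at the depth I expected for the pin, so the chuck went over it. Now I'll step down to about 17 N, hold, and release.

```bash
python3 - <<'E'
from h import *
b=np.load("base.npy");p=lambda z:[N[0],N[1],z]
def f(n=8):
    v=[]
    for _ in range(n):v.append(robot.read_state()["wrist_force"]);robot.pause(.03)
    return np.mean(v,0)-b
z=.1375
for k in range(30):
    z-=.001 if z>.1325 else .0005
    robot.move_linear(p(z),rate=.02)
    F=f(3 if z>.1315 else 5);a=robot.read_state();print(round(z,4),round(a["tcp_pos"][2],4),F,round(a["time_s"],1))
    if F[2]>15.9 or np.hypot(F[0],F[1])>8: break
    if z<.122: break
F=f(12);st("end");print(F)
np.save("z.npy",z)
E
```

```text
0.1365 0.1367 [ 0.0801 -0.2179  6.5158] 14.0
0.1355 0.1356 [ 0.53   -0.3387  6.0839] 14.3
0.1345 0.1346 [0.0165 0.2381 6.8344] 14.7
0.1335 0.1338 [0.092  0.1461 6.7586] 15.0
0.1325 0.1329 [0.4283 1.0525 7.5039] 15.4
0.132 0.1326 [-0.5837  0.5658  8.6157] 15.7
0.1315 0.1321 [-0.4442  0.2451  8.7615] 16.1
0.131 0.1318 [-0.4263  0.4036  9.1779] 16.6
0.1305 0.1317 [-1.5561  0.6182 11.0223] 17.0
0.13 0.1315 [-1.9327  1.5393 12.5894] 17.4
0.1295 0.1311 [-2.2293  1.2113 12.9169] 17.8
0.129 0.1307 [-2.0636  1.4624 13.5369] 18.2
0.1285 0.1303 [-2.9039  1.4626 14.4156] 18.6
0.128 0.13 [-2.699   1.5694 14.6641] 19.1
0.1275 0.1296 [-2.8653  1.4058 15.0204] 19.5
0.127 0.1293 [-3.1914  1.6551 15.6764] 19.9
0.1265 0.1288 [-2.8712  1.767  16.1264] 20.3
end 20.71 [ 0.4403 -0.1559  0.1289] F [-3.2463  1.3666 14.944 ] M [ 0.4192  0.7306 -0.0174] gap 0.0251 ff 40.1
[-3.3112  1.8553 16.2709]
```

```bash
python3 - <<'E'
from h import *
b=np.load("base.npy")
def f(n=8):
    v=[]
    for _ in range(n):v.append(robot.read_state()["wrist_force"]);robot.pause(.03)
    return np.mean(v,0)-b
x,y,z=N[0],N[1],.1265
for k in range(3):
    x-=.0005;y+=.0003
    robot.move_linear([x,y,z],rate=.02);F=f(6);st(F)
while F[2]<16.5 and z>.1245:
    z-=.0004;robot.move_linear([x,y,z],rate=.02);F=f(6);print(z,F)
t=robot.read_state()["time_s"]
for k in range(3): robot.pause(.3);print(f(4))
st("held")
np.save("xyz.npy",[x,y,z])
b2=cams.camera("side");q=proj("side",[.49,-.156,.14]).astype(int);a=cams.camera("scene");p=proj("scene",[.49,-.156,.14]).astype(int)
g=lambda i,p:cv2.resize(i[p[1]-40:p[1]+40,p[0]-40:p[0]+40],(400,400),interpolation=cv2.INTER_CUBIC)
cv2.imwrite("pics/f.png",np.hstack([g(a,p),g(b2,q)]))
E
```

```text
[-2.3473  1.2774 16.0577] 21.16 [ 0.4401 -0.1558  0.129 ] F [-2.6689  1.501  14.2391] M [0.2542 0.5946 0.0276] gap 0.025 ff 40.1
[-1.5223  0.9551 15.6276] 21.61 [ 0.4399 -0.1557  0.1292] F [-2.9343  0.5597 13.4896] M [ 0.1818  0.4408 -0.0234] gap 0.0253 ff 40.1
[-1.0539  0.0825 15.138 ] 22.06 [ 0.4398 -0.1556  0.1293] F [-1.3488  0.9669 12.9166] M [0.0134 0.3182 0.0219] gap 0.0253 ff 40.0
0.1261 [-1.0599  0.3572 15.7715]
0.12569999999999998 [-1.1684  0.7574 16.6472]
[-0.8583  0.6227 16.3418]
[-0.9529  0.5688 16.4308]
[-1.176   0.2856 16.0187]
held 24.26 [ 0.4398 -0.1556  0.1287] F [-1.6445  0.5126 15.0162] M [ 0.1553  0.3989 -0.0402] gap 0.0253 ff 40.1
```

View pics/f.png

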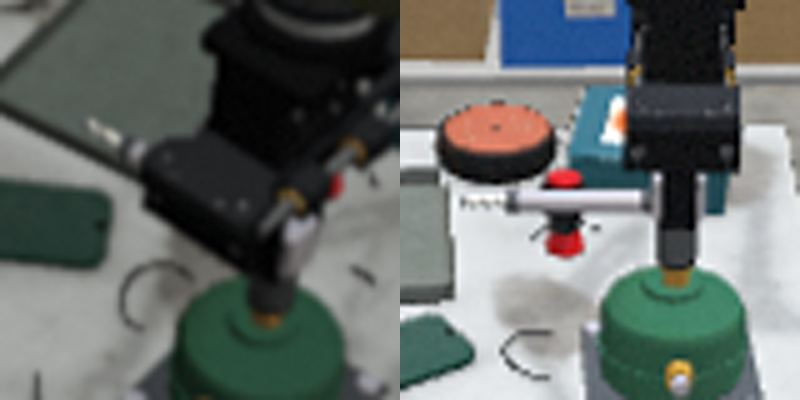

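The rod stands out clearly in the side view, at (465–505,200). I'll trim the force to 17 N, hold for over a second, then retreat and return the gauge.

```bash
python3 - <<'E'
from h import *
b=np.load("base.npy");x,y,z=np.load("xyz.npy")
robot.move_linear([x,y,z-.0005],rate=.02)
for k in range(5): robot.pause(.3);print(robot.read_state()["wrist_force"]-b)
robot.move_linear([x,y,.17],rate=.03)
robot.move_linear([x,y,.215],rate=.1)
robot.reach(G+[0,0,.17],R)
robot.move_linear(G+[0,0,.03],rate=.1);robot.pause(.3);st("above cup")
a=cams.camera("scene");b2=cams.camera("side");w=cams.camera("wrist")
P=[.48,.165,.05];p=proj("scene",P).astype(int);q=proj("side",P).astype(int)
g=lambda i,p:cv2.resize(i[p[1]-40:p[1]+40,p[0]-40:p[0]+40],(400,400),interpolation=cv2.INTER_CUBIC)
cv2.imwrite("pics/g.png",np.hstack([g(a,p),g(b2,q)]))
E
```

```text
[-1.4089 -0.2259 17.2983]
[-0.7531  0.5461 16.6332]
[-1.117   0.9131 16.5854]
[-2.0287  0.0172 17.2504]
[-1.9729  0.6464 16.3655]
above cup 31.43 [0.4346 0.1664 0.0663] F [ 0.3273  0.6259 -1.8983] M [ 0.0925  0.0581 -0.0099] gap 0.0251 ff 40.0
```

View pics/g.png

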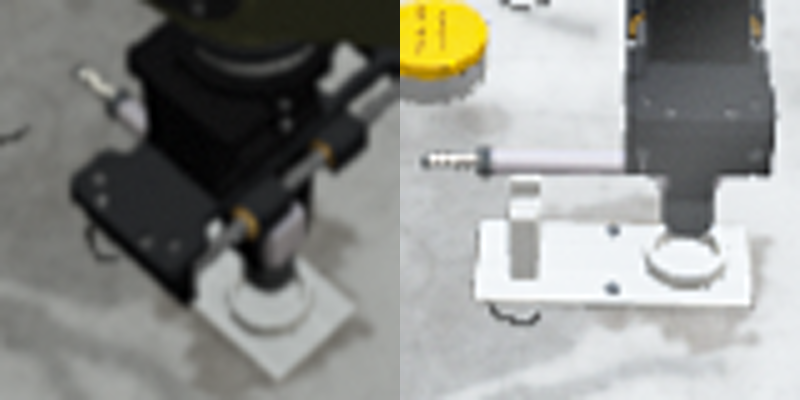

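The gauge is above its cup, level, with the rod out. I'll lower it with a force guard and release.

```bash
python3 - <<'E'
from h import *
h=robot.move_linear(G+[0,0,.006],rate=.04,force_limit=4);st("a",h)
if not h:
    h=robot.move_linear(G-[0,0,.004],rate=.015,force_limit=3);st("b",h)
z=robot.read_state()["tcp_pos"][2]
if abs(z-.036)<.004:
    jaws.set_gripper(.05);robot.pause(.3);st("open")
    robot.move_linear([G[0],G[1],.15],rate=.1)
    robot.reach([.375,.163,.22],R);robot.pause(.3);st("clear")
    w=cams.camera("wrist");a=cams.camera("side");q=proj("side",[.48,.165,.05]).astype(int)
    cv2.imwrite("pics/h.png",np.hstack([cv2.resize(w[0:180,165:345],(400,400),interpolation=cv2.INTER_CUBIC),cv2.resize(a[q[1]-40:q[1]+40,q[0]-40:q[0]+40],(400,400),interpolation=cv2.INTER_CUBIC)]))
E
```

```text
a False 32.33 [0.4345 0.1664 0.042 ] F [ 0.2064 -0.1037 -1.8817] M [ 0.059   0.0794 -0.0336] gap 0.0252 ff 40.0
b True 32.8 [0.4346 0.1665 0.036 ] F [-0.4673  0.3677  4.8969] M [0.0578 0.0158 0.0048] gap 0.0252 ff 40.0
open 33.76 [0.4334 0.1662 0.0349] F [ 0.1203 -0.4452  0.6717] M [ 0.0268  0.0127 -0.0015] gap 0.0499 ff 0.0
clear 35.82 [0.3748 0.1628 0.2185] F [ 0.4555 -0.2841 -0.2532] M [0.003  0.0435 0.03  ] gap 0.0502 ff 0.0
```

View pics/h.png

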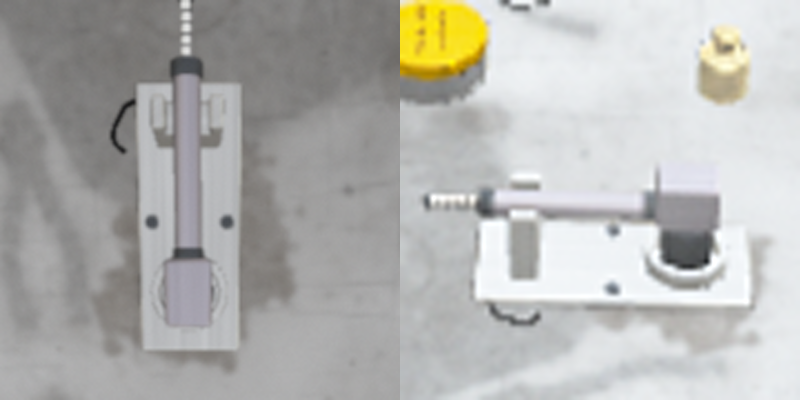

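The gauge is standing in its cup with the barrel in the fork, and the rod is still out. Handing in now.

```bash
python3 -c "
from h import *
print(robot.hand_in())"
```

```text
the job is handed in; nothing more can be done
None
```

The gauge was pressed on the nipple at about 17 N for over a second and is back on its rest with the rod standing out; the other things on the bench were left alone, and the job is handed in (about 36 s).

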